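Release the strap of the leak-test cradle

ROBOT

A 6-joint arm with a two-finger parallel gripper is mounted at the origin on a cart in front of the work surface, level with it; the furniture and walls round the work are solid. World frame = base frame: x ahead of the robot, y to its left, z up, the work surface at z = 0. Lengths are in mm, angles in rad, forces in N, time in s.
With the tool pointing down it reaches from about 275 to 825 mm from the base axis. Payload 4.9 kg.
Tool frame: the origin (TCP) lies at the very end of the fingers, on their centre line; the grasp point (between the pads) lies 19 mm behind it; z points along the fingers, y is the direction in which the jaws open and shut (so a half turn about z gives the same grasp; the last joint's range is limited). The gripper opens to 85 mm and grips with 20 to 120 N. Pads are 22 mm wide; open, the fingers measure 114 mm over their backs; the gripper's body (76 mm by 85 mm) begins 54 mm behind the grasp point. The pads swing forward as they close: fully open they stand 13 mm farther back than shut.
Start: joints at [-1.341, 0.326, -0.193, 1.052, 0, 1.437], TCP at [195.718, -514.017, 231.281] pointing down, gripper open.
Joint ranges: [-2.65, 2.65], [-0.97, 1.79], [-1.3, 1.35], [-1.93, 2.1], [-1.47, 1.37], [-3.14, 3.14]. Speed limits (rad/s): [2.57, 2.57, 3.14, 3.14, 3.14, 3.14].

INTERFACE

Orientations are given as [roll, pitch, yaw] about the fixed x, y, z axes, in that order (R = Rz(yaw) Ry(pitch) Rx(roll)).
In Python, from bench import bot, solve_ik, imaging gives the robot as it stands. Calls block until the motion is done:
- bot.move_ptp(position, orientation): joint-space move of the TCP to a pose.
- bot.movel(position, rot=None, max_speed=150, threshold=None): straight line of the TCP; rot=None keeps the orientation; max_speed is the mean speed in mm/s. With threshold (N) it stops when the force on the tool has changed by that much, and returns True; else False.
- bot.move_j(angles): joint-space move.
- bot.grip(opening, effort=None): opening from 0.0 (shut) to 1.0 (fully open); effort is the grip in N (None keeps the last); returns when the fingers have stopped.
- bot.dwell(seconds).
- solve_ik(position, orientation): joint angles nearest the present ones, or None.
- bot.get_state(): the state.
- imaging.capture(name): name is "side" or "top" or "wrist"; returns the picture (420x560x3 uint8, blue, green, red); there is no depth.
- imaging.camera_model(name): a dict with "K" (3x3 intrinsics, pixels), "position" and "rotation" of the camera in the world. Camera axes: x right, y up, looking along -z (the intrinsics and any distortion apply to the point x, -y, -z); pixel columns grow to the right and rows downward; lengths in mm; the calibration is good to about 2 mm. A picture is of the moment at which its call begins: read the wrist's pose just before it. camera_model takes no time and is no camera call; for the wrist camera it gives the pose at the moment of the call.
A pose or a line that the arm cannot do raises bot.IKError and nothing moves.
- bot.sign_off(): hands the job in, once; it reports no verdict.
The state is a dict: "t": time; "qpos": joint angles; "joint_velocities": joint speeds; "effort": joint torques, N m; "tcp_pos": TCP position; "orientation": TCP orientation; "contact_force": force on the tool from outside, world axes, zero at the start; "wrist_torque": the same for the moment, N m; "opening": opening from 0.0 (shut) to 1.0 (fully open).
Only numpy, scipy, OpenCV 4.12 (cv2) and the standard library are available. Lean on these libraries where they do the work, as an engineer would, in place of code of your own. Each camera call takes 0.05 s, during which the arm holds its last target.

TASK

The leak test is over: free the bottle that lies strapped down in the test cradle. Roll your fingertips round the knurled rim of the strap's nut to unscrew it two full turns (anticlockwise seen from above, and less than three so that it stays on its stud), then push the strap's peg sideways until the strap has swung right round to its stop, clear of the bottle. Only touch and push, lightly: do not grip or lift anything, leave the bottle lying in its nest, do not disturb the things beside the cradle, and finish with the hand clear.

Things in the scene. Friction and masses are not known exactly. Their poses are not given: they have to be found in the camera images.
- cradle: leak-test cradle, fixed: aluminium plate 220 x 240 mm (y = -100 to +140), 12 mm high. Origin on the table, under the middle of the strap. x axis: along the closed strap, from the nut (x = -72 mm) to its pivot bolt (x = +72 mm, top 83 mm high); y axis: along the lying bottle, base to cap. A stop pin 78 mm high stands at x = 99, y = -31 mm. The nut's threaded stud, 12 mm thick, ends 114 mm high.
- nut (a joint): turn of the knurled nut about its vertical stud, rad: 0 = tight (the start), positive = anticlockwise from above = loosening; two full turns = 12.57. Friction (0.04 N m, some 2 N along the rim) holds it anywhere; friction coefficient of rim on fingertip about 1. It climbs 3 mm a turn; until about 1.6 turns its collar is caught behind lips on the strap, which cannot swing. Thread ends at 4 turns.
- nut_rim (a point): middle of the nut's knurled rim, on its axis: rim 50 mm in diameter, 16 mm high, at the start 82 to 98 mm above the table, a white witness mark on its top face. Under it a 30 mm collar sits in the strap's slotted foot (52 mm square), whose lips end 79 mm above the table, 3 mm below the rim. Free air all round the rim above that. 5 to 10 N of finger pressure is plenty.
- strap (a joint): swing of the strap about its vertical pivot, rad: 0 = closed over the bottle (the start), positive = anticlockwise seen from above: the peg and the free end swing toward the cradle's -y side; stop at 1.75. Stiff (0.08 N m), stays where it is left. Pushing the peg takes about 2 N.
- strap_hinge (a point): the strap's pivot axis, at the strap's top face, 74 mm above the table. The strap is an aluminium bar 30 mm wide and 8 mm thick, 144 mm from pivot to nut, its underside 66 mm above the table.
- peg (a point): top centre of the strap's finger peg, a black upright round peg 14 mm in diameter standing on the strap 60 mm from the pivot axis, from 74 to 100 mm above the table (20 mm wide in its lowest 4 mm).
- test_bottle_mid (a point): middle of the body of the filled cream-coloured soap bottle without label (50 x 87 x 202 mm) lying flat in the nest under the strap, 0.5 kg, its upper side 62 mm above the table; loose, to be left lying.
- gauge_mid (a point): bystander: steel setting gauge 30 x 60 mm, 42 mm high with its knob, loose on the table beside the -y end of the cradle; the point is the middle of its block.
- spare_cap_mid (a point): bystander: loose black bottle cap, 37 mm in diameter and 33 mm high, on the table beside the +y end of the cradle; the point is its middle.

How it is judged (in metres and radians):
On the way, in this order (a step that is already met when the one before it is completed fails the run):
1. the nut is unscrewed two full turns while the strap is still closed (value of joint nut above 12.2 rad and value of joint strap below 0.15 rad), for 0.2 s.
2. the strap is swung round to its stop (value of joint strap above 1.55 rad), for 0.2 s.
At the end, for the whole second after the job is handed in: The nut stands two full turns (at least 12.2 rad) and less than three turns (18.85 rad) from tight, the strap is swung at least 1.55 rad open (stop at 1.75) and at rest, the bottle lies within 12 mm of where it lay, the gauge and the cap within 20 mm (value of joint nut between 12.2 and 18.85 rad and value of joint strap above 1.55 rad and distance of test_bottle_mid from where it was at the start of the episode below 0.012 m and distance of each of gauge_mid, spare_cap_mid from where it was at the start of the episode below 0.02 m and linear speed of each of strap, test_bottle below 0.02 m/s); the robot touches nothing.
It fails at once if the nut is unscrewed three turns or more (value of joint nut above 18.85 rad).
It fails at once if the bottle is lifted or pushed out of its nest (distance of test_bottle_mid from where it was at the start of the episode above 0.015 m).
It fails at once if the gauge or the cap beside the cradle is moved (distance of any of gauge_mid, spare_cap_mid from where it was at the start of the episode above 0.025 m).
It fails at once if the nut is gripped or forced (more than 35 N on it) (contact force between the fingers and nut above 35 N).
It fails at once if the strap is gripped or forced (more than 38 N on it) (contact force between the fingers and strap above 38 N).
It also fails if it takes over 66 s, if anything falls off the work surface, if the arm or the gripper's body presses on something with over 40 N, if the wrist force passes 120 N, or if a joint passes its speed limit or range.

## Working session

There is one attempt and no reset: what is moved stays moved. The work goes in short steps, each a Python script; the robot and the scene stay as the last script left them, time stands still between calls to the robot, and variables do not carry over. Pictures are saved under pics/ and viewed, and the job is handed in when it is done.

```bash
ls; mkdir -p pics; python3 - <<'E'
from bench import bot, solve_ik, imaging
import cv2
for n in ("side","top","wrist"):
    m=imaging.camera_model(n); print(n,m)
    cv2.imwrite(f"pics/{n}0.png",imaging.capture(n))
print(bot.get_state())
E
```

```text
pics
side {'K': array([[521.65713121,   0.        , 277.78914064],
       [  0.        , 521.65713121, 207.8487084 ],
       [  0.        ,   0.        ,   1.        ]]), 'position': array([-3.39273139e-01,  7.20034159e+02,  5.70455549e+02]), 'rotation': array([ 1.10698014,  0.02158994, -2.55523506])}
top {'K': array([[460.31567624,   0.        , 276.5172211 ],
       [  0.        , 460.31567624, 209.83238919],
       [  0.        ,   0.        ,   1.        ]]), 'position': array([ 479.15044428,  -68.06921685, 1117.82047621]), 'rotation': array([ 0.08475536, -0.00669281, -1.57608077])}
wrist {'K': array([[341.93419467,   0.        , 278.48963362],
       [  0.        , 341.93419467, 205.42394569],
       [  0.        ,   0.        ,   1.        ]]), 'position': array([ 259.58541965, -489.37746429,  373.64047008]), 'rotation': array([-2.70586557e-01,  3.48457051e-04, -1.20780558e+00])}
{'t': 0.15, 'qpos': array([-1.34122052e+00,  3.26779126e-01, -1.93350779e-01,  1.05204570e+00,
        3.11459154e-05,  1.43659115e+00]), 'joint_velocities': array([-0.00107726, -0.00154667,  0.00542147,  0.00022424, -0.00098789,
       -0.00035589]), 'effort': array([ 1.38342646e-03, -4.43703568e+01,  2.62664831e+01,  1.03984275e-02,
       -1.57848235e-04,  9.65909635e-06]), 'tcp_pos': array([ 195.60737829, -513.55014707,  230.68004282]), 'orientation': array([-3.14022994e+00, -2.15417289e-04,  3.63780814e-01]), 'contact_force': array([ 0.42745518,  0.23127077, -0.01857162]), 'wrist_torque': array([ 0.07290488, -0.01503156,  0.01526368]), 'opening': 1.0024722962179626}
```

View pics/top0.png

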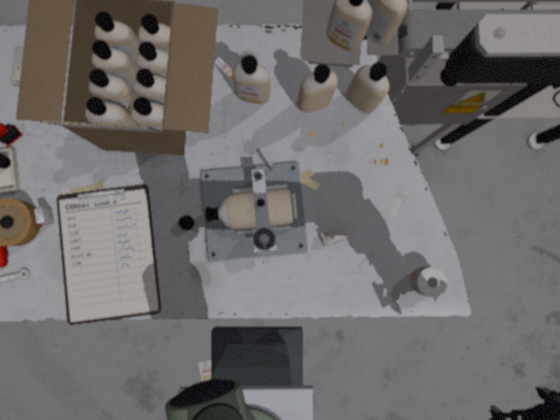

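View pics/side0.png

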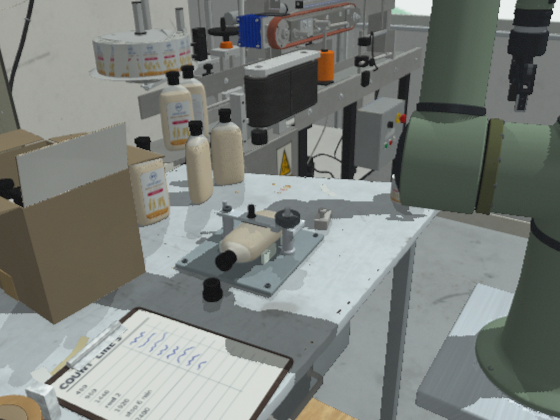

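View pics/wrist0.png

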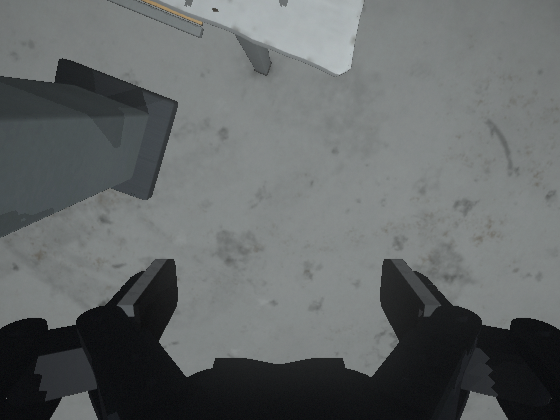

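```bash
cat > h.py <<'E'
import numpy as np, cv2
from scipy.spatial.transform import Rotation as R
from bench import bot, solve_ik, imaging
def ray(m,uv):
    d=np.linalg.inv(m["K"])@np.array([uv[0],uv[1],1.]); d=np.array([d[0],-d[1],-d[2]])
    return np.array(m["position"]), R.from_euler("xyz",m["rotation"]).as_matrix()@d
def on(m,uv,z):
    p,d=ray(m,uv); return p+d*(z-p[2])/d[2]
def proj(m,P):
    c=R.from_euler("xyz",m["rotation"]).as_matrix().T@(np.array(P)-m["position"])
    q=m["K"]@np.array([c[0],-c[1],-c[2]]); return q[:2]/q[2]
E
python3 - <<'E'
from h import *
m=imaging.camera_model("top")
for n,uv,z in [("nut",(264,238),98),("peg",(261,202),100),("piv",(258,176),83),("cap",(186,222),33),("robot",(215,400),0)]:
    print(n,on(m,uv,z).round(1))
im=cv2.imread("pics/top0.png")
cv2.imwrite("pics/topc.png",cv2.resize(im[150:275,170:350],None,fx=4.4,fy=4.4,interpolation=cv2.INTER_CUBIC))
im=cv2.imread("pics/side0.png")
cv2.imwrite("pics/sidec.png",cv2.resize(im[190:310,170:345],None,fx=4.4,fy=4.4,interpolation=cv2.INTER_CUBIC))
E
```

```text
nut [503.4 -47.3  98. ]
peg [583.2 -41.  100. ]
piv [644.3 -33.8  83. ]
cap [543.5 137.7  33. ]
robot [125.8  71.    0. ]
```

View pics/topc.png

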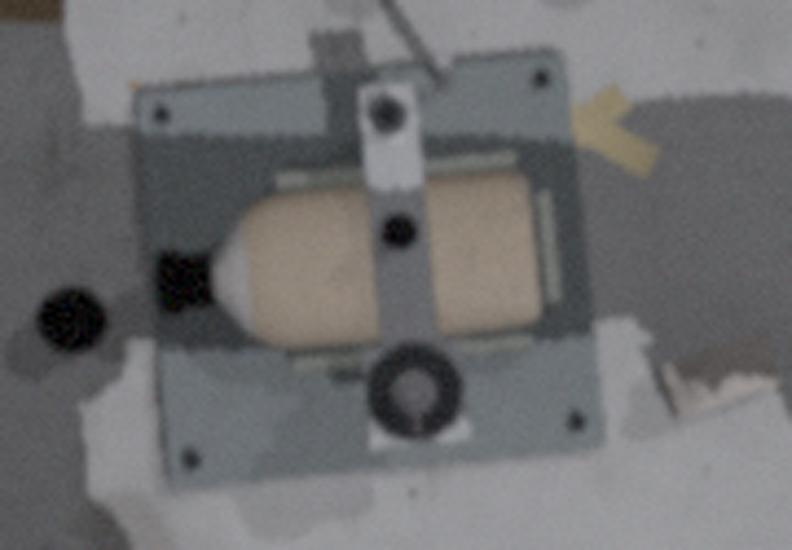

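View pics/sidec.png

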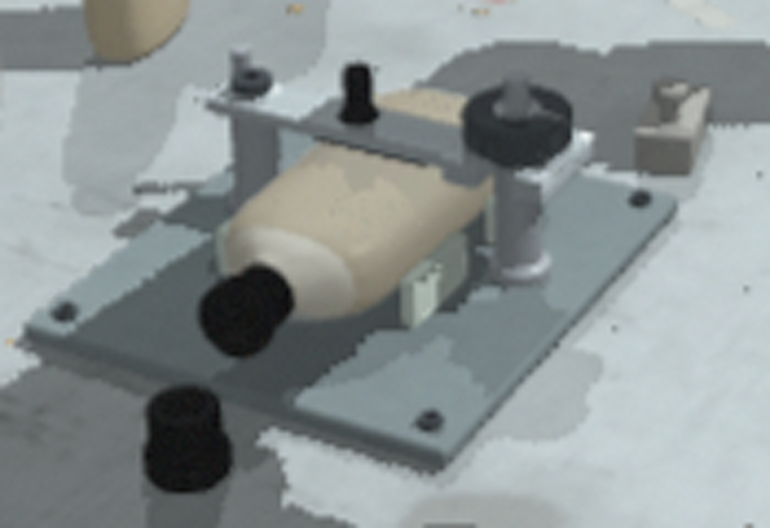

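The top view (4.4× crop) shows the nut ring at about (264,238) px, with the white mark toward the robot. The peg is at (261,202) and the pivot at (258,176). The spare cap is to the left at (186,222), and the gauge is to the right at about (333,240). The side view agrees. Next I measure more exactly and then look from above with the wrist camera.

```bash
python3 - <<'E'
from h import *
m=imaging.camera_model("top"); im=cv2.imread("pics/top0.png"); g=cv2.cvtColor(im,cv2.COLOR_BGR2GRAY)
for n,(x0,y0,x1,y1),z in [("nut",(250,225,279,254),98),("peg",(255,196,268,209),100),("piv",(252,170,264,182),83),("cap",(175,210,198,233),33)]:
    c=(g[y0:y1,x0:x1]<60).astype(np.uint8)
    if n=="piv": c=(g[y0:y1,x0:x1]<100).astype(np.uint8)
    k=max(cv2.findContours(c,cv2.RETR_EXTERNAL,cv2.CHAIN_APPROX_NONE)[0],key=cv2.contourArea)
    (u,v),r=cv2.minEnclosingCircle(k); u+=x0;v+=y0
    mo=cv2.moments(k); cu,cv=mo['m10']/mo['m00']+x0,mo['m01']/mo['m00']+y0
    print(n,round(u,1),round(v,1),round(r,1),round(cu,1),round(cv,1),on(m,(cu,cv),z).round(1),on(m,(u,v),z).round(1))
s=imaging.camera_model("side")
print([proj(s,p).round(1) for p in ([503,-48,98],[583,-41,100],[645,-34,83])])
C=[503,-48]
for yaw in (0.3,1.5,3.1,4.6,5.6):
    print(yaw,solve_ik([503,-48,85],[np.pi,0,yaw]))
E
```

```text
nut 263.7 238.1 10.5 263.6 238.4 [502.5 -46.5  98. ] [503.1 -46.6  98. ]
peg 260.2 202.2 3.9 260.3 202.2 [582.8 -39.3 100. ] [582.8 -39.2 100. ]
piv 257.3 175.3 4.0 257.4 175.5 [645.5 -32.4  83. ] [645.9 -32.3  83. ]
cap 186.0 222.5 8.4 186.0 222.5 [542.3 137.6  33. ] [542.3 137.7  33. ]
[array([285.8, 213.7]), array([251.1, 204.9]), array([225.7, 206.6])]
0.3 [-0.24131975  0.39788755 -0.50726311  0.66564567  0.          2.6002729 ]
1.5 [-0.24131975  0.39788755 -0.50726311  0.66564567  0.          1.4002729 ]
3.1 [-0.24131975  0.39788755 -0.50726311  0.66564567  0.         -0.1997271 ]
4.6 [-0.24131975  0.39788755 -0.50726311  0.66564567  0.         -1.6997271 ]
5.6 [-0.24131975  0.39788755 -0.50726311  0.66564567  0.         -2.6997271 ]
```

```bash
python3 - <<'E'
from h import *
bot.grip(0.82)
bot.move_ptp([502,-47,200],[np.pi,0,0.35]); bot.dwell(0.3)
s=bot.get_state(); print(s['t'],s['tcp_pos'],s['orientation'],s['contact_force'],s['opening'],s['qpos'])
m=imaging.camera_model("wrist"); im=imaging.capture("wrist"); cv2.imwrite("pics/w1.png",im)
print(m['position'],m['rotation'],[proj(m,p).round(1) for p in ([503,-47,98],[583,-40,100],[502,-47,200])])
np.savez("w1.npz",**m)
E
```

```text
2.775 [501.99397929 -47.47290475 199.97798105] [3.14157894e+00 4.66622316e-05 3.49133209e-01] [-0.4999953   0.58777256 -0.40932941] 0.8188694078364891 [-2.40752925e-01  2.66720748e-01 -3.60165086e-01  9.43941638e-01
 -3.73567408e-05  2.55170652e+00]
[566.2820425  -24.08102523 343.03725466] [-2.70788622e-01 -1.21569574e-03 -1.22248883e+00] [array([278. , 204.5]), array([308.6,  94.7]), array([277.2, 265.7])]
```

View pics/w1.png

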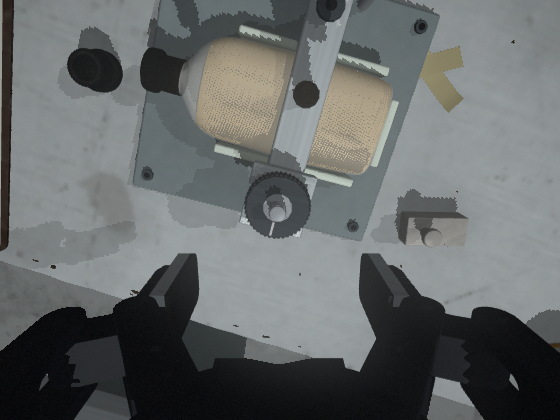

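The wrist view shows the knurled nut centred at (278,205), and the projection predicted (278,204.5), so the nut axis is at about (503,-47). The mark points toward (272,228). The gauge is at (433,230), clear of the fingers. Next I go down astride the nut and look from the side.

```bash
python3 - <<'E'
from h import *
bot.movel([503,-47,120],max_speed=100)
print(bot.movel([503,-47,84],max_speed=40,threshold=5)); bot.dwell(0.2)
s=bot.get_state(); print(s['t'],s['tcp_pos'],s['contact_force'],s['opening'])
im=imaging.capture("side"); cv2.imwrite("pics/s2.png",cv2.resize(im[130:290,180:380],None,fx=3.7,fy=3.7,interpolation=cv2.INTER_CUBIC))
cv2.imwrite("pics/w2.png",imaging.capture("wrist"))
E
```

```text
False
5.025 [503.20766929 -47.05046354  84.26937901] [ 0.06996174  0.33935934 -0.49842094] 0.8182409829238025
```

View pics/s2.png

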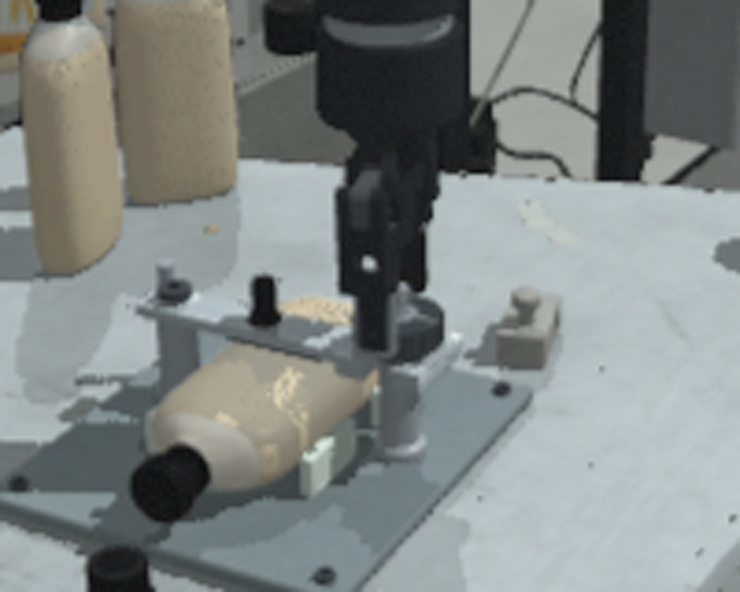

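View pics/w2.png

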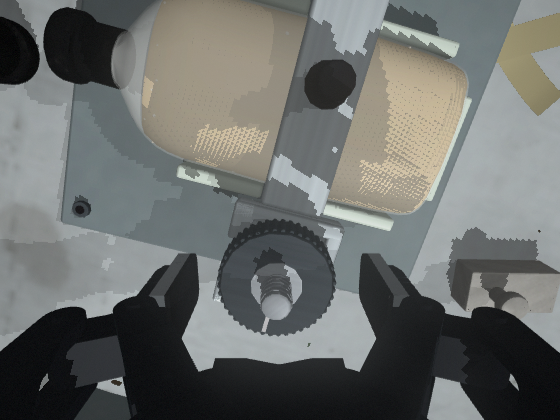

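The side view shows the fingers astride the nut, with the near fingertip at crop (372,350), at rim height and above the strap. The wrist view has the nut midway between the pads, which are at x≈197 and 362. Next I probe for contact and a first small turn.

```bash
python3 - <<'E'
from h import *
sm=imaging.camera_model("side")
y=np.array([np.sin(.35),-np.cos(.35),0]); C=np.array([503,-47,84.])
for z in (84,90,95): print(z,(proj(sm,(C-36*y)[:2].tolist()+[z])-[180,130])*3.7)
h=bot.movel(C+14*y,max_speed=12,threshold=3); s=bot.get_state()
f0=s['contact_force']; print(h,(s['tcp_pos']-C)@y, s['contact_force'], s['t'])
for d in (0,0.5,1.0):
    p=s['tcp_pos']; 
    bot.movel(p*[1,1,0]+[0,0,84]+(0.5*y if d else 0*y),max_speed=12); bot.dwell(.1)
    s=bot.get_state(); print((s['tcp_pos']-C)@y,s['contact_force'],-s['contact_force']@y,s['opening'],s['t'])
E
```

```text
84 [375.68781227 365.22054166]
90 [375.47589134 355.11438858]
95 [375.29842334 346.6512381 ]
True 9.071132780409886 [-0.50128001 -0.05474413 -0.36478752] 5.9333
9.044128551882073 [ 0.31844779 -0.28734953 -0.12058007] -0.37912335921526735 0.8214780040394947 6.2833
9.183452575101928 [-0.32657396  2.57341925 -0.66170251] 2.529381322190384 0.8188993841359294 6.6333
9.289765997156154 [-0.68288593  2.37294249 -0.41777246] 2.4632375073428507 0.8284426326548152 6.9833
```

```bash
cat >> h.py <<'E'
def yt(w): return np.array([np.sin(w),-np.cos(w),0.])
def stroke(C,z,w0,w1,d,step=0.2,v=8,F=6.,log=4):
    """pad on the -y side of the tool pressed on rim; hand turns w0->w1 about C"""
    C=np.array([C[0],C[1],z]); y=yt(w0); n=0
    def F_(w):
        f=bot.get_state()['contact_force']; yy=yt(w); tt=np.array([-yy[1],yy[0],0]); return -f@yy, f@tt, f[2]
    for k in range(16):
        bot.movel(C+d*y,[np.pi,0,w0],max_speed=8); bot.dwell(.03)
        fn,_,_=F_(w0)
        if fn>F-1.: break
        d+=0.3
    print("pressed d",round(d,2),"fn",round(fn,2))
    w=w0;acc=[]
    N=int(np.ceil((w1-w0)/step))
    for i in range(N):
        w=w0+(w1-w0)*(i+1)/N
        bot.movel(C+d*yt(w),[np.pi,0,w],max_speed=v)
        fn,ft,fz=F_(w); acc.append((w,d,fn,ft,fz))
        d+=np.clip(0.06*(F-fn),-0.5,0.4)
        if fn>20: print("HIGH",fn); break
    for a in acc[::log]: print(*[round(q,2) for q in a])
    print("mean ft",np.mean([a[3] for a in acc]),"max fn",max(a[2] for a in acc),"min",min(a[2] for a in acc), bot.get_state()['t'])
    return w,d
E
python3 - <<'E'
from h import *
w,d=stroke([503,-47],84,.35,1.55,9.3,log=1)
cv2.imwrite("pics/w3.png",imaging.capture("wrist"))
E
```

```text
pressed d 10.2 fn 6.57
0.52 10.2 6.76 1.64 1.47
0.69 10.15 7.77 0.85 4.21
0.86 10.05 9.02 0.9 5.01
1.04 9.87 8.48 1.33 7.15
1.21 9.72 8.02 1.49 7.24
1.38 9.6 8.34 0.93 8.93
1.55 9.46 8.03 1.05 9.75
mean ft 1.1693587764437445 max fn 9.021308823465345 min 6.760954564717966 10.6583
```

View pics/w3.png

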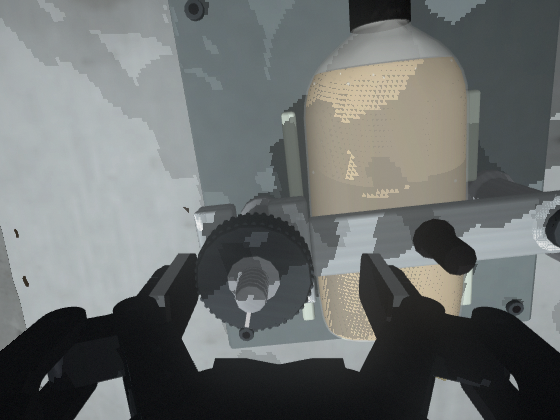

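The mark still points down the hand's axis (mark at (247,320), stud at (250,285)), so the nut turns with the pad. fz is rising because the nut climbs, so I'll follow the climb at 0.477 mm/rad.

```bash
sed -i 's|bot.movel(C+d\*yt(w),\[np.pi,0,w\],max_speed=v)|bot.movel(C+d*yt(w)+[0,0,0.477*(w-w0)],[np.pi,0,w],max_speed=v)|; s|0.06\*(F-fn)|0.1*(F-fn)|' h.py
python3 - <<'E'
from h import *
w,d=stroke([503,-47],84.6,1.55,5.35,9.4,log=3,v=9)
cv2.imwrite("pics/w4.png",imaging.capture("wrist"))
print(bot.get_state()['qpos'][5])
E
```

```text
pressed d 9.4 fn 6.54
1.75 9.4 5.93 2.7 4.39
2.35 9.53 6.09 0.29 1.3
2.95 9.84 3.67 1.24 -0.1
3.55 10.81 0.53 0.44 0.91
4.15 12.01 0.28 -0.24 0.66
4.75 13.21 0.31 -0.4 -0.7
5.35 14.15 4.83 1.84 -1.36
mean ft 0.7658907362424315 max fn 6.091619825432318 min -0.3534748769944866 18.5667
-2.468681809702741
```

View pics/w4.png

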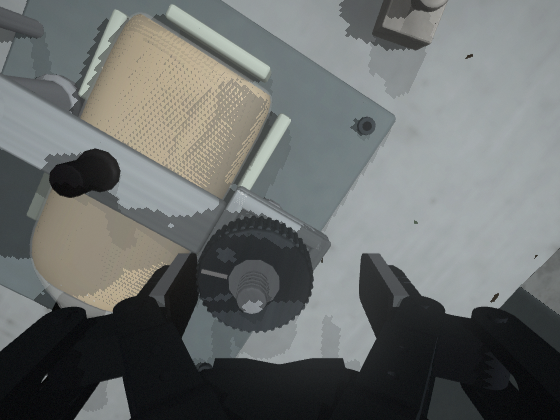

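```bash
python3 - <<'E'
from h import *
s=bot.get_state(); C=np.array([503,-47,0]); y=yt(5.35)
print(s['tcp_pos'],(s['tcp_pos']-C)@y,C+14.15*y,s['orientation'],s['contact_force'],s['opening'])
m=imaging.camera_model("wrist"); print(proj(m,[503,-47,100]),proj(m,[503,-47,116]),proj(m,[500,-45.5,100]))
C2=on(m,(256,273),100);print(C2, on(m,(253,305),115.5))
E
```

```text
[492.71930025 -54.83260485  86.67222447] 12.923323276802652 [491.63018979 -55.4231773    0.        ] [-3.13903953e+00 -1.62359198e-04 -9.33922372e-01] [ 5.72473388  1.86823552 -0.55317626] 0.8215353764554285
[249.06336205 279.69438725] [245.40181313 300.06159337] [252.83938224 286.12707465]
[502.44908834 -51.23735834 100.        ] [499.36483036 -46.7167787  115.5       ]
```

Contact was lost between w≈3.2 and 5.2: the fingertips only overlapped the top few mm of the rim, and the axis estimate is about 1.5 mm off. The mark moved about 80° clockwise relative to the hand (now at (212,272)), so the nut stands at about 3.6 rad. I'll go 5 mm lower, correct the axis, and hold the turning whenever contact is weak.

```bash
python3 - <<'E'
s=open('h.py').read()
s=s.replace("        d+=np.clip(0.1*(F-fn),-0.5,0.4)\n","""        j=0
        while fn<2.5 and j<10:
            d+=0.6; j+=1
            bot.movel(C+d*yt(w)+[0,0,0.477*(w-w0)],[np.pi,0,w],max_speed=8); fn,ft,fz=F_(w); acc.append((w,d,fn,ft,fz))
        if j==10: print("no contact"); break
        d+=np.clip(0.1*(F-fn),-0.5,0.4)
""")
s=s.replace("acc.append((w,d,fn,ft,fz))","acc.append((w,d,fn,ft,fz,(bot.get_state()['tcp_pos']-C)@yt(w)))")
s+='''
def reset(C,z,w0,w1):
    bot.movel([C[0],C[1],bot.get_state()['tcp_pos'][2]],[np.pi,0,w0],max_speed=40)
    q=bot.get_state()['qpos'].copy(); q[5]+=w0-w1; bot.move_j(q)
    h=bot.movel([C[0],C[1],z],[np.pi,0,w1],max_speed=20,threshold=5); s=bot.get_state()
    print("reset",h,s['tcp_pos'],s['contact_force'],s['qpos'][5],s['t'])
'''
open('h.py','w').write(s)
E
python3 - <<'E'
from h import *
C=[501.5,-47.1]
reset(C,81.2,5.35,0.1)
w,d=stroke(C,81.2,0.1,2.7,9.3,log=2,v=10)
cv2.imwrite("pics/w5.png",imaging.capture("wrist"))
E
```

```text
reset False [501.29926848 -47.04419921  80.97232218] [ 0.78345497  0.95494431 -0.69682475] 2.801341751990872 23.825
pressed d 11.1 fn 6.33
0.3 11.1 7.2 1.08 1.98 9.88
0.7 10.93 5.25 2.09 3.65 9.3
1.1 11.0 5.83 1.89 5.35 8.85
1.5 10.99 5.65 1.43 5.87 8.66
1.9 11.15 5.98 0.8 4.79 8.73
2.3 11.09 4.79 1.75 2.43 9.07
2.7 11.25 5.94 1.04 1.34 9.6
mean ft 1.477420458737484 max fn 7.201593920518729 min 4.675495740943956 31.7
```

View pics/w5.png

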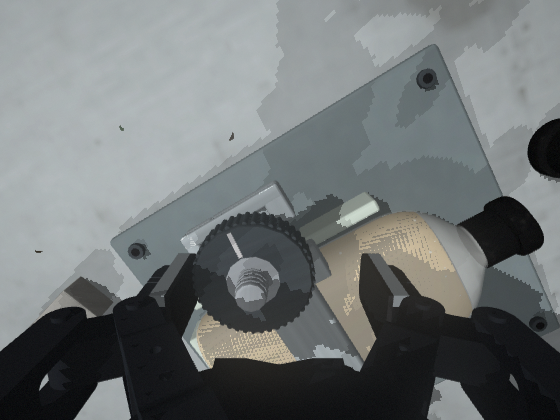

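The mark at (234,245) about stud centre (256,270) gives the nut at about 6.4 rad, against 6.2 expected, so there was no slip this time. I'll continue with bigger steps to save time.

```bash
python3 - <<'E'
from h import *
C=[501.5,-47.1]
w,d=stroke(C,82.4,2.7,5.6,11.25,step=0.42,log=1,v=14)
im=imaging.capture("wrist"); cv2.imwrite("pics/w6.png",im)
t=bot.get_state()['t']
bot.movel([C[0],C[1],84.2],[np.pi,0,w],max_speed=60); print(bot.get_state()['t'])
q=bot.get_state()['qpos'].copy(); q[5]+=w-0.2; bot.move_j(q)
s=bot.get_state(); print(s['t'],s['tcp_pos'],s['orientation'],s['contact_force'])
E
```

```text
pressed d 11.25 fn 5.47
3.11 11.25 4.36 1.49 -0.49 10.21
3.53 11.41 5.01 1.67 -0.61 10.81
3.94 11.51 2.06 -0.5 -0.23 11.21
3.94 12.11 4.13 0.19 -0.61 11.4
4.36 12.3 4.09 1.09 -0.67 11.74
4.77 12.49 5.26 0.36 -1.27 11.84
5.19 12.56 4.43 1.23 0.24 11.73
5.6 12.72 5.64 1.68 -0.17 11.29
mean ft 0.9020875106841292 max fn 5.637437809392052 min 2.0649928574308887 36.25
36.6583
41.1083 [500.73285025 -46.51466643  83.82051425] [-3.14107567e+00  1.81598614e-03  2.00643237e-01] [-0.61724349 -0.37244552 -0.23775011]
```

View pics/w6.png

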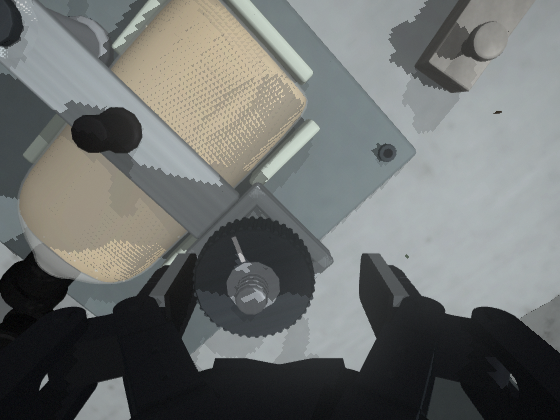

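The mark is at (238,248), so the nut is at about 9.1 rad. A last stroke of 4.1 rad should bring it to about 13.2.

```bash
python3 - <<'E'
from h import *
C=[499.9,-47.1]
w,d=stroke(C,84.0,0.2,4.3,11.6,step=0.46,log=1,v=16,F=7)
im=imaging.capture("wrist"); cv2.imwrite("pics/w7.png",im)
E
```

```text
pressed d 12.2 fn 6.71
0.66 12.2 5.42 1.57 3.39 10.3
1.11 12.36 5.71 1.64 5.0 10.26
1.57 12.49 4.95 1.59 5.15 10.25
2.02 12.69 5.68 1.22 4.32 10.24
2.48 12.82 5.39 2.72 2.83 10.28
2.93 12.99 6.65 0.71 1.33 10.32
3.39 13.02 5.99 1.35 -2.26 10.35
3.84 13.12 6.57 2.01 -4.0 10.35
4.3 13.16 6.61 2.05 -5.54 10.39
mean ft 1.6506276704821274 max fn 6.6509735040411995 min 4.9479007255774015 48.8417
```

View pics/w7.png

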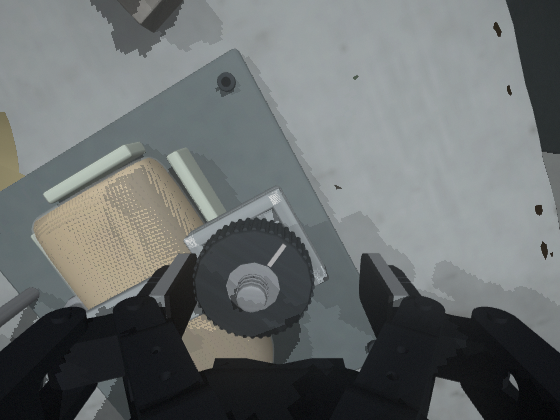

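The mark at (275,257) about (254,277) gives the nut at about 12.8 rad, which is two turns plus 0.2 rad, and the strap foot is still closed. Next: off the nut, then push the peg along its arc with one pad, turning the hand with it.

```bash
python3 - <<'E'
from h import *
Pv=np.array([643.2,-32.8,0]); a0=.099; h=35.3
def pose(th,lead,z):
    a=np.pi+a0+th; peg=Pv+60*np.array([np.cos(a),np.sin(a),0]); u=np.array([-np.sin(a),np.cos(a),0])
    return peg+u*(h-7+lead)+[0,0,z], [np.pi,0,np.pi+a0+th]
T=lambda:bot.get_state()['t']
bot.movel([499.9,-47.1,86],max_speed=50)
bot.movel([499.9,-47.1,114],max_speed=120)
p,r=pose(0,-12,114); bot.movel(p,r,max_speed=110); print(T())
p,r=pose(0,-12,83); print(bot.movel(p,max_speed=80,threshold=8))
s=bot.get_state(); print(s['t'],s['tcp_pos'],s['orientation'],s['contact_force'],s['opening'])
cv2.imwrite("pics/w8.png",imaging.capture("wrist"))
E
```

```text
50.9
False
51.4417 [584.87330692 -54.90672258  82.75538443] [ 3.14139114e+00 -6.08253014e-04 -3.04252863e+00] [ 0.33722989 -0.65690018 -0.14808791] 0.8242610089740557
```

View pics/w8.png

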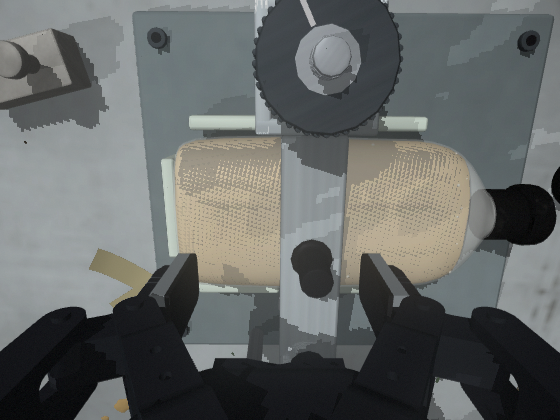

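The peg (312,255) sits between the pads, with the right pad on its +y side. The nut mark at (308,10) now reads about 12.9 rad. Pushing.

```bash
python3 - <<'E'
from h import *
Pv=np.array([643.2,-32.8,0]); a0=.099; h=35.3
def pose(th,lead,z):
    a=np.pi+a0+th; peg=Pv+60*np.array([np.cos(a),np.sin(a),0]); u=np.array([-np.sin(a),np.cos(a),0])
    return peg+u*(h-7+lead)+[0,0,z], [np.pi,0,np.pi+a0+th],u
bot.movel(pose(0,-3,83)[0],max_speed=50)
for th in list(np.linspace(.2,1.6,8))+[1.73]:
    p,r,u=pose(th,1.0,83)
    hit=bot.movel(p,r,max_speed=60,threshold=14)
    s=bot.get_state(); f=s['contact_force']; print(round(th,2),hit,round(s['t'],2),f.round(1),round(-f@u,1))
    if hit: break
cv2.imwrite("pics/w9.png",imaging.capture("wrist"))
E
```

```text
0.2 False 52.26 [0.2 0.3 0.3] 0.2
0.4 False 52.63 [ 0.1 -0.6  0.6] -0.6
0.6 False 53.01 [-0.6  0.6 -0.2] 0.8
0.8 False 53.38 [-0.8  0.   0.5] 0.6
1.0 False 53.76 [ 0.3  0.1 -0.2] -0.3
1.2 False 54.13 [ 0.6 -0.6  0.9] -0.7
1.4 False 54.51 [-0.4  0.1 -0.5] 0.4
1.6 False 54.88 [-0.6  1.  -0. ] 0.4
1.73 False 55.17 [-1.4 -0.6 -0.6] 1.5
```

View pics/w9.png

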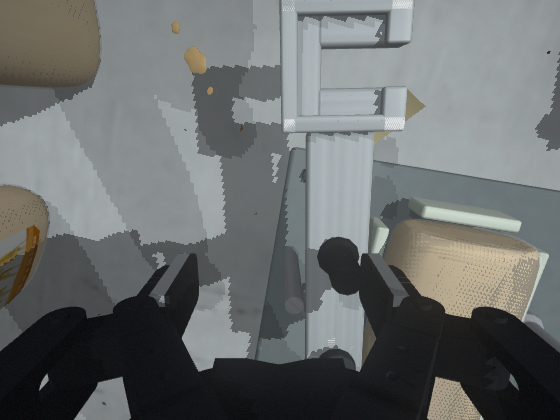

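The strap has swung with the hand: its foot is at (345,70) and the peg at (340,255), touching the right pad. The bar lies along the hand's axis, so θ≈1.7. I'll nudge it to the stop, back off, lift and check.

```bash
python3 - <<'E'
from h import *
Pv=np.array([643.2,-32.8,0]); a0=.099; h=35.3
def pose(th,lead,z):
    a=np.pi+a0+th; peg=Pv+60*np.array([np.cos(a),np.sin(a),0]); u=np.array([-np.sin(a),np.cos(a),0])
    return peg+u*(h-7+lead)+[0,0,z], [np.pi,0,np.pi+a0+th],u
p,r,u=pose(1.73,4.5,83); hit=bot.movel(p,r,max_speed=12,threshold=6); s=bot.get_state(); print(hit,s['t'],s['contact_force'],((s['tcp_pos']-p)@u))
p,r,u=pose(1.73,-10,83); bot.movel(p,r,max_speed=60)
p[2]=200; bot.movel(p,r,max_speed=140)
bot.dwell(.1); s=bot.get_state(); print(s['t'],s['tcp_pos'],s['contact_force'])
for n in ("wrist","side","top"): cv2.imwrite(f"pics/{n}10.png",imaging.capture(n))
m=imaging.camera_model("wrist"); np.savez("w10.npz",**m)
E
```

```text
True 55.475 [ 0.09990335 -0.16421212  0.43363427] -4.337938069555738
56.8667 [675.4680887  -85.98520234 198.56395669] [0.35440233 0.80095637 0.47828166]
```

View pics/wrist10.png

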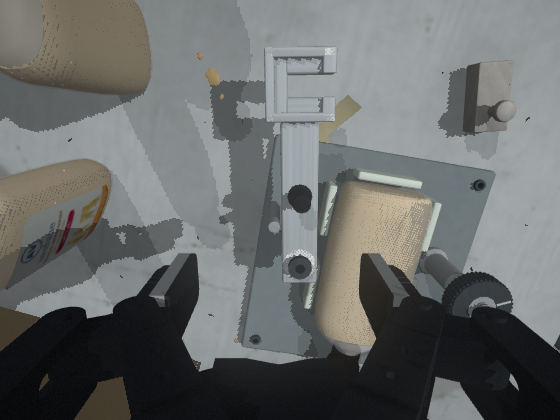

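View pics/side10.png

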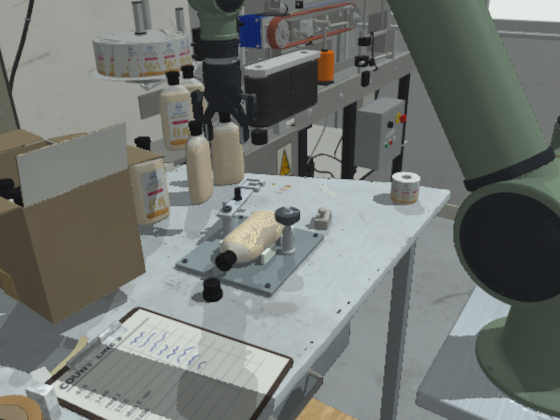

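View pics/top10.png

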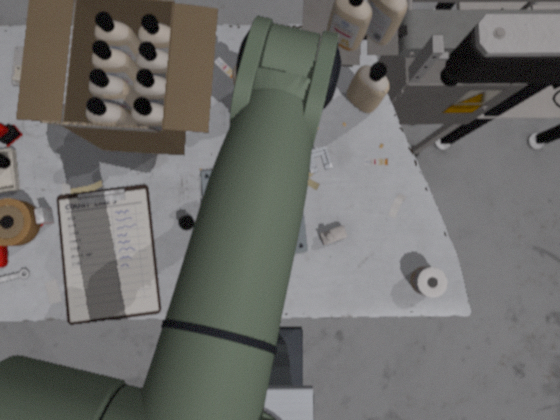

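The foot (300,85), peg and bolt are all visible. The threshold in the nudge tripped early, so I check the strap angle numerically.

```bash
python3 - <<'E'
from h import *
m=dict(np.load("w10.npz"))
b=on(m,(299,266),83); p=on(m,(301,192),100); f1=on(m,(267,49),79);f2=on(m,(267,120),79)
f3=on(m,(283,150),74); f4=on(m,(282,275),74);f5=on(m,(319,150),74); f6=on(m,(317,275),74)
print(b,p,np.linalg.norm((p-b)[:2]))
for v in (p-b,f1-f2,f3-f4,f5-f6):
    a=np.arctan2(v[1],v[0]); print((a-(np.pi+.099))%(2*np.pi))
nt=on(m,(478,296),104); st=on(m,(503,302),104); v=st-nt; print("nut",nt,"mark dir",np.degrees(np.arctan2(v[1],v[0])))
E
```

```text
[645.72218933 -36.01800519  83.        ] [ 663.32887085 -100.48951707  100.        ] 66.83241038274878
1.738388216917489
1.7201844927858136
1.7246436863323709
1.744747582914366
nut [507.63674787 -56.27002866 104.        ] mark dir -179.74061178440053
```

```bash
python3 - <<'E'
from h import *
m=dict(np.load("w1.npz"))
im=cv2.imread("pics/w1.png")[160:250,235:325]; im2=cv2.imread("pics/wrist10.png")[255:345,430:520]
cv2.imwrite("pics/cmp.png",np.hstack([cv2.resize(i,None,fx=4.4,fy=4.4,interpolation=cv2.INTER_CUBIC) for i in (im,im2)]))
E
```

```text
(no output)
```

View pics/cmp.png

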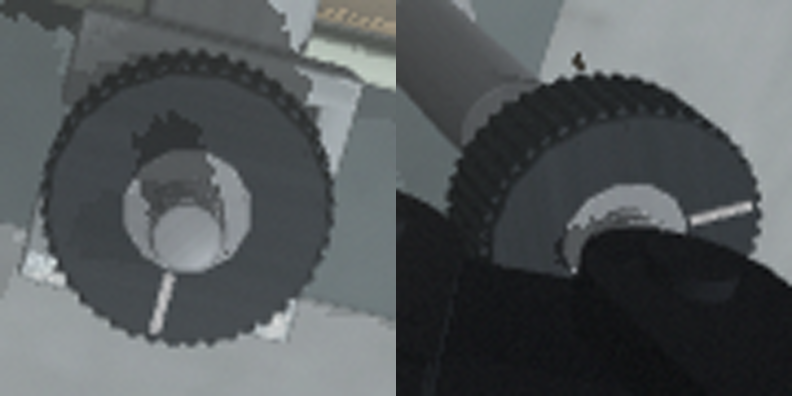

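```bash
python3 - <<'E'
from h import *
for f,a,b,o,z in (("w1.npz",(169,273),(155,332),(235,160),98),("w10.npz",(294,224),(356,207),(430,255),104)):
    m=dict(np.load(f)); A=on(m,np.array(a)/4.4+o,z);B=on(m,np.array(b)/4.4+o,z)
    v=B-A; print(np.degrees(np.arctan2(v[1],v[0]))%360)
E
```

```text
187.02841445058323
212.8231148512097
```

The mark segment went from 187.0° to 212.8°, which is two turns plus 26°, so the nut is at about 13.0 rad. The strap reads 1.72–1.74 rad. The hand is clear and time is 57 s, so I'm handing in.

```bash
python3 - <<'E'
from bench import bot
print(bot.sign_off(), bot.get_state()['t'])
E
```

```text
the job is handed in; nothing more can be done
the job is handed in; nothing more can be done
```

The job is handed in, at about 57 s of the 66 s allowed. My last checks show the nut two full turns out and the strap swung open.

**What I did**
- **Nut:** I pressed one fingertip pad on the rim with about 6 N and turned the hand round the nut's axis in three strokes.
- **Strap:** I pushed the peg along its arc with one pad, then backed off and lifted clear to z = 200 mm.

**Last checks**
- **Nut angle:** The white mark, which cannot count whole turns, reads 12.8 to 13.0 rad in three wrist pictures, between the 12.2 and 18.85 limits. The strap swinging free confirms it was past about 1.6 turns.
- **Strap angle:** 1.72 to 1.74 rad on four measures, against the 1.55 needed and the stop at 1.75.
- **Forces:** The highest radial push I read on the nut was 9 N, about 13 N with the upward drag from its climb. On the strap I read 2 N or less. The limits are 35 and 38 N.
- **Bottle, gauge and cap:** In the pictures they look unmoved; I did not measure them.

**What disagreed or went wrong**
- **Lost contact:** In the first stroke the pad left the rim from about w = 3.2 to 5.2 rad of hand yaw. The fingers sat too high and my camera estimate of the nut's axis was about 3 mm off in x, so I lowered the hand and corrected the axis.
- **Final nudge:** The push to the stop tripped its force threshold at once, so I did not feel the stop itself.
- **Peg distance:** The peg measured 63 to 67 mm from the pivot in the pictures instead of 60.
- **Nut angle outlier:** A rough last reading, from a nut centre half hidden by the finger, gave a mark direction about 30° lower (roughly 12.5 rad). I went by the mark line itself, which gave 13.0 rad.

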